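# Refit the return spring of a bench shaker

## Task

Take the tension spring off its wooden stand, feel gently along the groove of the shaker's blue anchor rail for the hidden hole, and put the spring's pin fully down into it. Then stretch the spring, without overstretching it, and drop its eye plate over the red-headed post so that it sits down under the head. Make sure the pin is still fully home at the end, let go, and leave the glassware and other things where they are.

Things in the scene. Friction and masses are not known exactly. Their poses are not given: they have to be found in the camera images.
- shaker: low white bench shaker, fixed, 270 (its x) x 330 (its y) mm, flat deck 60 mm above the bench. Origin: centre of its underside; x away from the robot, z up. From x = +46 mm on, a low blue rack with two jars. Near x = -30 mm the anchor rail and the post stand on the deck, one near y = -76, the other near y = +76 mm; which is which varies.
- anchor: blue anchor rail, fixed, 90 (its x) x 40 x 28 mm tall; origin: centre of its underside on the deck, axes as the shaker's. A groove along x at y = 0: lips flare to 22 mm wide at the top, 7 mm wide at its brass floor at z = 20 mm. In the floor one hole, 9 mm (x) x 7 mm (y), down to the deck; its centre lies anywhere from x = -11 to +11 mm, not measured.
- post: steel post on a dark pedestal, fixed. Pedestal 70 (x) x 72 (y) x 16 mm; origin: centre of its underside on the deck, axes as the shaker's. Post at x = y = 0: neck 8 mm diameter from z = 16 to 23.5 mm, red cone-topped head 12 mm diameter from z = 23.5 to 29.5 mm.
- stand: wooden stand on the bench, fixed, 180 (its x) x 70 x 16 mm; origin: centre of its underside. A slot in its top takes the spring's pin.
- spring: near end of the spring (about 95 g in all). Origin: on the pin's axis, 16 mm above its tip, level with the eye plate's underside; x along the spring to the eye, z up. Flange over the pin 34 mm wide in y, underside at z = 15.7 mm. Coil 13 mm diameter at z = 30 mm, x = 10 to 86 mm. It stretches only along x (300 N/m) and does not bend: what lifts the far end level lifts the pin too.
- pin (a point): tip of the steel pin (5 mm diameter, round end), its lowest point; the lowest 20 mm of it go into the hole, until the tip meets the deck. Lifting and stretching the far end can draw it part way up again, and the pull then jams it there; pressing on the near tab sends it home.
- eye (a point): centre of the round eye (18 mm diameter) at the underside of the steel eye plate, 28 (along the spring) x 44 x 4 mm. Unstretched it is 125 mm from the pin; more than 170 mm ruins the spring.
- near_tab (a point): middle of the near orange finger tab, straight above the pin: 18 mm along the spring, 12 mm across, 37 mm tall; 54.5 mm above the pin's tip
- far_tab (a point): middle of the far orange finger tab, same size: 29 mm from the eye's centre towards the pin, 38.5 mm above the eye plate's underside
- jar_a: clear jar with white cap on the shaker rack, 52 mm diameter, 50 mm tall, origin under its centre
- jar_b: amber jar with blue cap on the shaker rack, 52 mm diameter, 50 mm tall, origin under its centre
- amber: amber bottle, 66 mm diameter, 150 mm tall, on the bench, origin under its centre
- flask: conical glass flask, 84 mm diameter at the foot, 118 mm tall, origin under its centre
- beaker: glass beaker, 60 mm diameter, 80 mm tall, origin under its centre
- dish: white enamel bowl, 150 mm diameter, 50 mm tall, origin under its centre
- driver: screwdriver lying on the bench
Not all that is in view belongs to the job. There is more than one size of the spring; the job needs the smallest.

How it is judged:
By the outcome, as a careful person would: the job done as asked, in the order asked, and still so for the second after the job is handed in, with the robot touching nothing.
It also fails if it takes over 72 s, if anything falls off the work surface, if the arm or the gripper's body presses on something with over 40 N, if the wrist force passes 120 N, or if a joint passes its speed limit or range.

## Robot

A 7-joint arm with a two-finger parallel gripper is mounted at the origin on the work surface. World frame = base frame: x ahead of the robot, y to its left, z up, the work surface at z = 0. Lengths are in m, angles in rad, forces in N, time in s.
With the tool pointing down it reaches from about 0.35 to 0.9 m from the base axis. Payload 19.9 kg.
Tool frame: the origin (TCP) lies midway between the tips of the shut fingers; the grasp point (between the pads) lies 19 mm behind it; z points along the fingers, y is the direction in which the jaws open and shut (so a half turn about z gives the same grasp; the last joint's range is limited). The gripper opens to 94 mm and grips with 3 to 60 N. Pads are 16 mm wide; open, the fingers measure 119 mm over their backs; the gripper's body (75 mm by 177 mm) begins 78 mm behind the grasp point.
Start: joints at [-1.353, 0.417, -0.01, 1.614, 0.005, 1.111, -0.053], TCP at [0.16, 0.604, 0.205] pointing down, gripper open.
Joint ranges: [-2.81, 2.81], [-0.39, 2.02], [-1.27, 1.25], [0.06, 2.57], [-1.19, 4.33], [0.19, 2], [-2.82, 2.82]. Speed limits (rad/s): [1.89, 1.89, 2.39, 2.39, 3.01, 3.01, 3.01].

## Interface

Orientations are given as a unit quaternion [x, y, z, w].
In Python, from cell import manip gives the robot as it stands. The module is installed in compiled form; this text tells all that it offers.
- The arm moves only by the tool carry_out, never from a script. Its argument "plan" is a list of rows, each a list of 7 numbers: the shift along the tool's x, y, z in mm, then the turn, a rotation vector about the tool's x, y, z in rad, then the opening, from 0 (shut) to 1 (fully open). A call has 1 to 12 rows; each row shifts and turns the commanded pose from where the row before left it, along the tool's axes as they then stand; what a row does not reach is not made up. A row lasts 1/12 s, in which the tool goes at most 41.7 mm and 7.16 degrees, less where a joint would pass 70% of its speed; a pose out of reach is approached as far as the arm can. A call with a gripper value outside its range is refused whole. The fingers move at their own pace and stop on an object; "squeeze" is the grip in N (left out, the last holds). Time passes only in rows, so rows that do not move let the fingers close. It gives the time, the measured TCP pose, the force and the opening at its end, in the units of the state.
- manip.get_state(): the state, without advancing time (a new reading comes with each control period).
- manip.read_camera(name): name is "scene" or "side" or "wrist"; returns a dict with "img" (384x512x3 uint8, red, green, blue), "camera_matrix" (3x3 intrinsics, pixels), "rvec" (rotation vector, rad) and "tvec" (3), from world to camera coordinates, as OpenCV has them. Camera axes: x right, y down, z forward; pixel columns grow to the right and rows downward; lengths in m; the calibration is good to about 2 mm. The wrist camera is an equidistant fisheye: a pixel r from the principal point sees the ray r / f radians off the axis. A picture is of the moment at which its call begins. There is no depth.
- manip.finish_job(): hands the job in, once; it reports no verdict.
The state is a dict: "t": time; "joints": joint angles; "qd": joint speeds; "effort": joint torques, N m; "tool_pos": TCP position; "orientation": TCP orientation; "force": force on the tool from outside, world axes, zero at the start; "wrist_torque": the same for the moment, N m; "gripper_width": finger opening in m.
Only numpy, scipy, OpenCV 4.12 (cv2) and the standard library are available. Lean on these libraries where they do the work, as an engineer would, in place of code of your own. Each camera call takes 0.05 s, during which the arm holds its last target. There are 200 camera calls.

## Working session

There is one attempt and no reset: what is moved stays moved. The work goes in short steps, Python scripts to look and compute and a tool call to move; the robot and the scene stay as the last step left them, time stands still between calls to the robot, and variables do not carry over. Pictures are saved under pics/ and viewed, about 8 in all and at most 12, crops included, and the job is handed in when it is done.

Besides the shell and the picture viewer there is one more tool, called after "Call:" by a JSON object that holds its "name" and its "arguments". carry_out: Moves the arm, as the interface text tells. Its arguments: {"type":"object","properties":{"plan":{"type":"array","items":{"type":"array","items":{"type":"number"}}},"squeeze":{"type":"number"}},"required":["plan"]}

```bash
mkdir -p pics
cat > h.py <<'E'
import numpy as np, cv2
from cell import manip
from scipy.spatial.transform import Rotation as R
def snap(n,f,crop=None,s=1):
    c=manip.read_camera(n); im=c['img'][:,:,::-1].copy()
    np.savez('pics/'+f+'.npz',**c)
    if crop: im=im[crop[1]:crop[3],crop[0]:crop[2]]
    im=cv2.resize(im,None,fx=s,fy=s,interpolation=cv2.INTER_CUBIC); cv2.imwrite('pics/'+f+'.png',im); return c
def ray(f,u,v,fish=False):
    c=np.load('pics/'+f+'.npz'); K=c['camera_matrix']; Rm=cv2.Rodrigues(c['rvec'])[0]; t=c['tvec'].reshape(3)
    x=np.array([(u-K[0,2])/K[0,0],(v-K[1,2])/K[1,1]])
    if fish:
        r=np.hypot(*x); d=np.array([*(x/r*np.sin(r)),np.cos(r)]) if r>0 else np.array([0,0,1.])
    else: d=np.array([*x,1.])
    return -Rm.T@t, Rm.T@d
def atz(f,u,v,z,fish=False):
    o,d=ray(f,u,v,fish); return o+d*(z-o[2])/d[2]
def proj(f,P,fish=False):
    c=np.load('pics/'+f+'.npz'); K=c['camera_matrix']; p=cv2.Rodrigues(c['rvec'])[0]@np.array(P,float)+c['tvec'].reshape(3)
    if not fish: q=p/p[2]; return q[0]*K[0,0]+K[0,2],q[1]*K[1,1]+K[1,2]
    r=np.hypot(p[0],p[1]); th=np.arctan2(r,p[2]); return th*p[0]/r*K[0,0]+K[0,2],th*p[1]/r*K[1,1]+K[1,2]
def st():
    s=manip.get_state(); print(s['t'],np.round(s['tool_pos'],4),np.round(s['orientation'],4),np.round(s['force'],2),round(s['gripper_width'],4)); return s
E
python3 - <<'E'
from h import *
s=st()
print(np.round(R.from_quat(s['orientation']).as_matrix(),3))
a=snap('scene','s0');b=snap('side','d0');c=snap('wrist','w0')
for f in('s0','d0','w0'):
    print(f,np.round(ray(f,256,192)[0],3),np.round(ray(f,256,192)[1],3),np.load('pics/'+f+'.npz')['camera_matrix'][0,0])
im=np.hstack([x['img'][:,:,::-1] for x in(a,b)]); 
cv2.imwrite('pics/s0.png',cv2.resize(a['img'][:,:,::-1],None,fx=1.5,fy=1.5))
E
```

```text
0.0 [0.1598 0.6038 0.2048] [ 1.290e-01  9.916e-01 -6.000e-04 -0.000e+00] [ 0.31  0.59 -0.03] 0.094
[[-0.967  0.256 -0.   ]
 [ 0.256  0.967 -0.001]
 [-0.    -0.001 -1.   ]]
s0 [1.602 0.215 1.374] [-0.618 -0.084 -0.782] 455.93519990534116
d0 [ 0.237 -1.216  1.007] [ 0.178  0.806 -0.565] 380.96832988362974
w0 [0.082 0.624 0.383] [ 0.254 -0.092 -0.963] 297.3186396354542
```

View pics/s0.png

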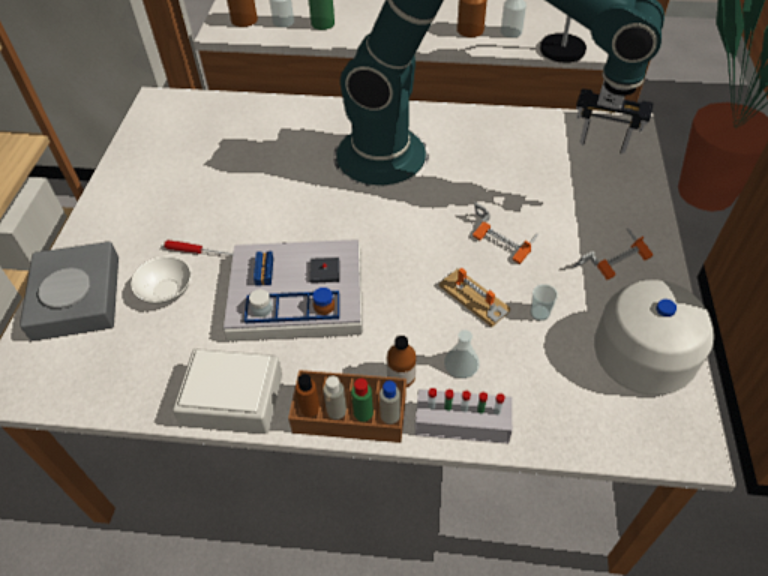

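View pics/w0.png

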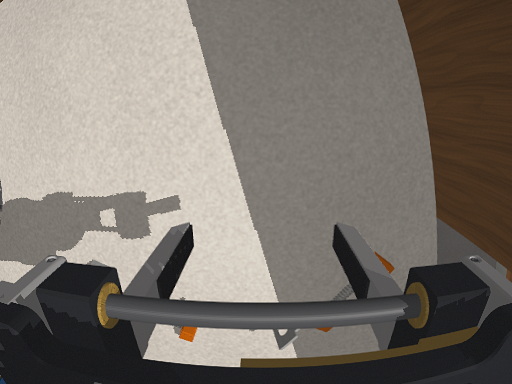

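The scene shows the stand with the small spring near scaled pixel (475,295), the shaker at (295,285), the blue anchor rail at (264,267) on its −y side and the post at (325,268) on its +y side. Two larger springs lie at the right, outside the job. Next I'll take closer crops.

Run:
```python
from h import *
a=np.load('pics/s0.npz')['img'][:,:,::-1]; b=np.load('pics/d0.npz')['img'][:,:,::-1]
A=cv2.resize(a[165:225,280:380],None,fx=4,fy=4,interpolation=cv2.INTER_CUBIC)
B=cv2.resize(a[155:225,145:245],None,fx=4,fy=4,interpolation=cv2.INTER_CUBIC)
cv2.imwrite('pics/c0.png',np.vstack([np.hstack([A,B[:240]]),cv2.resize(b,(448,336)).copy() if 0 else np.hstack([cv2.resize(b,(448,336)),np.zeros((336,352,3),np.uint8)])]))
# rough
for n,(u,v),z in[('shk nearL',(360/1.5,241/1.5),.06),('shk nearR',(233/1.5,242/1.5),.06),('shk far +y',(362/1.5,325/1.5),.06),('shk far-y',(225/1.5,329/1.5),.06),('anchor',(264/1.5,267/1.5),.085),('post',(325/1.5,264/1.5),.088),('tabA',(461/1.5,275/1.5),.06),('tabB',(490/1.5,297/1.5),.06)]: print(n,np.round(atz('s0',u,v,z),3))
```

```text
shk nearL [ 0.415 -0.005  0.06 ]
shk nearR [ 0.449 -0.334  0.06 ]
shk far +y [0.68  0.035 0.06 ]
shk far-y [ 0.722 -0.284  0.06 ]
anchor [ 0.546 -0.226  0.085]
post [ 0.525 -0.076  0.088]
tabA [0.506 0.261 0.06 ]
tabB [0.569 0.334 0.06 ]
```

View pics/c0.png

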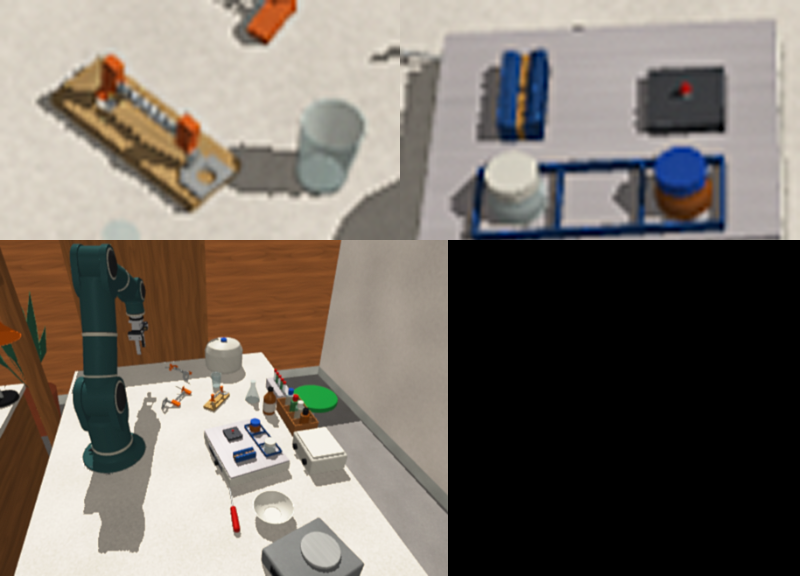

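The crop shows the near tab at scene pixel (308,184), far tab (327,198), eye (332,209.5), rail ends at (276,168)/(275.5,189) and red head at (316.5,177) in crop-based coordinates. I'll compute these properly below.

Run:
```python
from h import *
n=atz('s0',280+112/4,165+75/4,.0545); f=atz('s0',280+188/4,165+132/4,.0545); e=atz('s0',280+210/4,165+178/4,.018)
print(n,f,e,np.linalg.norm(f-n),np.linalg.norm(e-n),np.degrees(np.arctan2(*(f-n)[1::-1])),np.degrees(np.arctan2(*(e-n)[1::-1])))
c=[atz('s0',145+u/4,155+v/4,z) for u,v,z in[(444,0,0)]]
P={k:atz('s0',145+(u-400)/4,155+v/4,z) for k,u,v,z in[('railn',524,50,.088),('railf',521,138,.088),('head',685,87,.0885),('c1',442,36,.06),('c2',776,22,.06)]}
for k in P: print(k,np.round(P[k],4))
a=P['c2']-P['c1'];print(np.degrees(np.arctan2(a[1],a[0])))
print('amber',atz('s0',401/1.5,380/1.5,0),'flask',atz('s0',463/1.5,370/1.5,0),'beak',atz('s0',543/1.5,315/1.5,0))
s=st(); M=R.from_quat(s['orientation']).as_matrix()
print('shift', M.T@(np.array([*((n+f)/2)[:2],.24])-s['tool_pos'])*1000)
```

```text
[0.50328375 0.26398599 0.0545    ] [0.56449291 0.33554502 0.0545    ] [0.58761594 0.35957476 0.018     ] 0.09416610980003669 0.13259479941887006 49.45745126941418 48.57999165852115
railn [ 0.4974 -0.2362  0.088 ]
railf [ 0.6026 -0.2155  0.088 ]
head [ 0.5292 -0.0769  0.0885]
c1 [ 0.4627 -0.3295  0.06  ]
c2 [ 0.4148 -0.0085  0.06  ]
98.49004118695088
amber [7.84617501e-01 1.37094366e-01 2.22044605e-16] flask [0.74413957 0.27891091 0.        ] beak [0.56627677 0.47068996 0.        ]
0.15 [0.1599 0.6039 0.205 ] [ 1.291e-01  9.916e-01 -4.000e-04 -0.000e+00] [0.27 0.62 0.3 ] 0.0944
shift [-439.38904042 -198.33294523  -34.80710278]
```

Call:
{"name": "carry_out", "arguments": {"plan": [[-15,-9,0,0,0,0,0.5],[-25,-14,0,0,0,0,0.5],[-32,-18,0,0,0,0,0.5],[-35,-20,0,0,0,0,0.5],[-35,-20,0,0,0,0,0.5],[-35,-20,0,0,0,0,0.5],[-35,-20,0,0,0,0,0.5],[-35,-20,0,0,0,0,0.5],[-35,-20,0,0,0,0,0.5],[-35,-20,0,0,0,0,0.5],[-35,-20,0,0,0,0,0.5],[-35,-20,0,0,0,0,0.5]]}}

```text
t: 1.15
tool_pos: [0.4785, 0.2898, 0.2055]
orientation: [0.129, 0.992, -0.0, 0.0]
force: [0.9, 1.2, -1.1]
gripper_width: 0.047
```

Call:
{"name": "carry_out", "arguments": {"plan": [[-20,-13,0,0,0,0.1,0.5],[-10,-6,0,0,0,0.12,0.5],[0,0,0,0,0,0.12,0.5],[0,0,0,0,0,0.12,0.5],[0,0,0,0,0,0.12,0.5],[0,0,0,0,0,0.12,0.5],[0,0,0,0,0,0.12,0.5],[0,0,0,0,0,0.12,0.5],[0,0,0,0,0,0.12,0.5],[0,0,0,0,0,0.12,0.5],[0,0,0,0,0,0.12,0.5],[0,0,0,0,0,0.12,0.5]]}}

```text
t: 2.15
tool_pos: [0.5006, 0.2646, 0.2053]
orientation: [0.746, 0.666, -0.0, 0.0]
force: [0.7, 0.7, -0.1]
gripper_width: 0.0469
```

Call:
{"name": "carry_out", "arguments": {"plan": [[0,0,0,0,0,0.12,0.5],[0,0,0,0,0,0.12,0.5],[0,0,0,0,0,0.12,0.5],[0,0,0,0,0,0.12,0.5],[0,0,0,0,0,0.12,0.5],[0,0,0,0,0,0,0.5],[0,0,0,0,0,0,0.5]]}}

```text
t: 2.73
tool_pos: [0.5006, 0.2648, 0.2053]
orientation: [0.908, 0.42, -0.0, 0.0]
force: [0.4, -0.4, 0.4]
gripper_width: 0.0471
```

Run:
```python
from h import *
s=st(); M=R.from_quat(s['orientation']).as_matrix(); print(M.round(3),np.round(s['joints'],2))
snap('wrist','w1',None,1.5)
for P in [(0.5033,.264,.0545),(.5645,.3355,.0545),(.5876,.3596,.018)]: print(np.array(proj('w1',P,True))*1.5)
```

```text
2.7333 [0.5006 0.2648 0.2053] [ 9.075e-01  4.200e-01 -2.000e-04  2.000e-04] [ 0.38 -0.41  0.4 ] 0.0471
[[ 0.647  0.762 -0.   ]
 [ 0.762 -0.647 -0.   ]
 [-0.     0.    -1.   ]] [-1.    0.35  0.57  1.78 -0.21  1.07 -1.06]
[398.05466665 270.16056348]
[398.68370368 144.60558039]
[400.71669396 106.42053569]
```

View pics/w1.png

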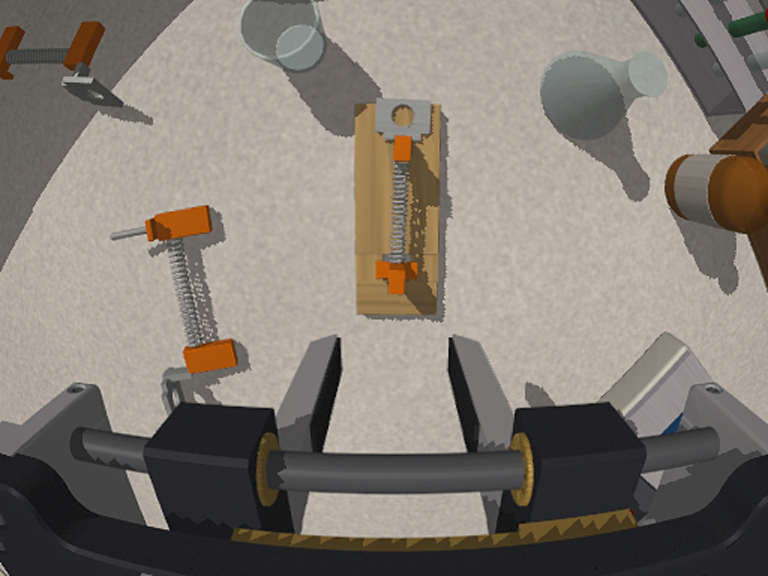

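The wrist view shows the near tab at scaled pixel (397,281), far tab at (402,148) and eye at (402,115). All three are about 8 px lower than I predicted.

Run:
```python
from h import *
s=manip.get_state(); M=R.from_quat(s['orientation']).as_matrix()
for n,u,v,z in [('eye',402.5,115,.020),('far top',402.5,141,.073),('far mid',402,148,.0545),('neartop',397,285,.073),('near mid',397,280,.0545),('flangeL',377,270,.034),('flangeR',417,270,.034),('standNL',357,313,.016),('standNR',437,318,.016),('standFL',355,104,.016)]:
    p=atz('w1',u/1.5,v/1.5,z,True); print(n,p.round(4),'tool mm',np.round(M.T@(p-s['tool_pos'])*1000,1))
```

```text
eye [0.5839 0.3531 0.02  ] tool mm [121.3   6.4 185.3]
far top [0.5674 0.3352 0.073 ] tool mm [ 97.    5.4 132.3]
far mid [0.5647 0.332  0.0545] tool mm [ 92.8   5.4 150.8]
neartop [0.4983 0.2596 0.073 ] tool mm [ -5.4   1.6 132.3]
near mid [0.4977 0.2586 0.0545] tool mm [ -6.5   1.7 150.8]
flangeL [0.4874 0.2713 0.034 ] tool mm [ -3.5 -14.3 171.3]
flangeR [0.512  0.2504 0.034 ] tool mm [ -3.6  18.  171.3]
standNL [0.4455 0.2507 0.016 ] tool mm [-46.3 -32.9 189.3]
standNR [0.4959 0.2018 0.016 ] tool mm [-51.   37.1 189.4]
standFL [0.5611 0.3856 0.016 ] tool mm [131.4 -32.  189.3]
```

Call:
{"name": "carry_out", "arguments": {"plan": [[-4,2,6,0,0,0.037,0.4],[0,0,20,0,0,0,0.4],[0,0,25,0,0,0,0.4],[0,0,30,0,0,0,0.4],[0,0,30,0,0,0,0.4],[0,0,25,0,0,0,0.4],[0,0,15,0,0,0,0.4],[0,0,9,0,0,0,0.4],[0,0,6,0,0,0,0.4],[0,0,0,0,0,0,0.4]]}}

```text
t: 3.62
tool_pos: [0.4995, 0.2601, 0.0389]
orientation: [0.916, 0.402, -0.0, 0.0]
force: [1.0, -0.0, 0.6]
gripper_width: 0.0375
```

Run:
```python
from h import *
s=st(); M=R.from_quat(s['orientation']).as_matrix()
snap('wrist','w2',(130,0,400,240),2.4)
```

```text
3.6167 [0.4995 0.2601 0.0389] [ 9.157e-01  4.019e-01 -4.000e-04  1.000e-04] [ 0.96 -0.01  0.58] 0.0375
```

View pics/w2.png

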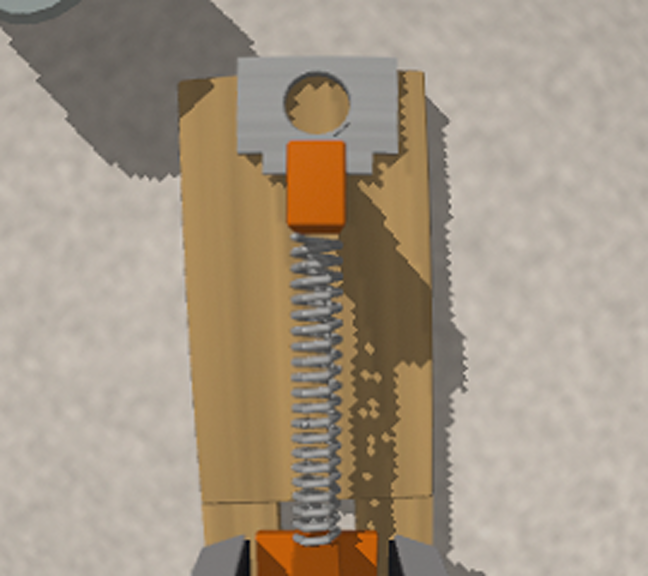

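The eye sits at crop (317,103) and the spring lies straight along the tool x axis, centred between the fingers. I'll check x and then close.

Run:
```python
from h import *
s=manip.get_state(); M=R.from_quat(s['orientation']).as_matrix()
for n,u,v,z in [('eye',317,103,.020),('fartab near edge',316,225,.073),('fartop mid',316,183,.073)]:
    p=atz('w2',130+u/2.4,v/2.4,z,True); print(n,p.round(4),'tool mm',np.round(M.T@(p-s['tool_pos'])*1000,1))
```

```text
eye [0.5838 0.3529 0.02  ] tool mm [124.9  -1.   19.8]
fartab near edge [0.5583 0.3253 0.073 ] tool mm [ 87.4  -1.  -33.2]
fartop mid [0.5641 0.3316 0.073 ] tool mm [ 96.   -1.  -33.2]
```

Call:
{"name": "carry_out", "arguments": {"plan": [[0,0,0,0,0,0,0],[0,0,0,0,0,0,0],[0,0,0,0,0,0,0],[0,0,0,0,0,0,0],[0,0,0,0,0,0,0],[0,0,0,0,0,0,0]], "squeeze": 50}}

```text
t: 4.17
tool_pos: [0.4998, 0.2605, 0.0397]
orientation: [0.916, 0.401, 0.0, -0.0]
force: [0.6, 0.4, 2.3]
gripper_width: 0.0117
```

Call:
{"name": "carry_out", "arguments": {"plan": [[0,0,-5,0,0,0,0],[0,0,-12,0,0,0,0],[0,0,-20,0,0,0,0],[0,0,-25,0,0,0,0],[0,0,-30,0,0,0,0],[0,0,-30,0,0,0,0],[0,0,-25,0,0,0,0],[0,0,-13,0,0,0,0],[0,0,0,0,0,0,0]]}}

```text
t: 4.92
tool_pos: [0.5009, 0.2607, 0.2034]
orientation: [0.916, 0.401, 0.002, -0.001]
force: [-0.2, 0.2, -0.8]
gripper_width: 0.0119
```

Call:
{"name": "carry_out", "arguments": {"plan": [[-10,11,0,0,0,0,0],[-20,22,0,0,0,0,0],[-25,28,0,0,0,0,0],[-25,28,0,0,0,0,0],[-25,28,0,0,0,0,0],[-25,28,0,0,0,0,0],[-25,28,0,0,0,0,0],[-25,28,0,0,0,0,0],[-25,28,0,0,0,0,0],[-25,28,0,0,0,0,0],[-25,28,0,0,0,0,0],[-25,28,0,0,0,0,0]]}}

```text
t: 5.92
tool_pos: [0.5388, -0.16, 0.1989]
orientation: [0.916, 0.401, -0.001, -0.0]
force: [1.3, 0.5, -2.1]
gripper_width: 0.0121
```

Call:
{"name": "carry_out", "arguments": {"plan": [[-25,28,0,0,0,0,0],[-15,16,0,0,0,0,0],[-8,7,0,0,0,-0.06,0],[0,0,0,0,0,-0.11,0],[0,0,0,0,0,-0.11,0],[0,0,0,0,0,-0.11,0],[0,0,0,0,0,-0.11,0],[0,0,0,0,0,-0.11,0],[0,0,0,0,0,-0.11,0],[0,0,0,0,0,-0.11,0],[0,0,0,0,0,-0.06,0],[0,0,0,0,0,0,0]]}}

```text
t: 6.92
tool_pos: [0.5438, -0.2281, 0.1989]
orientation: [0.653, 0.757, -0.0, -0.001]
force: [0.2, -0.2, -1.6]
gripper_width: 0.0116
```

Run:
```python
from h import *
s=st(); M=R.from_quat(s['orientation']).as_matrix(); print(M.round(3),s['joints'])
snap('wrist','w3',None,1.5)
```

```text
6.9167 [ 0.5438 -0.2281  0.1989] [ 6.531e-01  7.572e-01 -3.000e-04 -5.000e-04] [ 0.18 -0.21 -1.63] 0.0116
[[-0.147  0.989 -0.001]
 [ 0.989  0.147  0.   ]
 [ 0.    -0.001 -1.   ]] [-0.0708675   0.39994043  0.53758148  1.72550478 -0.22760764  1.07998324
  0.6876337 ]
```

View pics/w3.png

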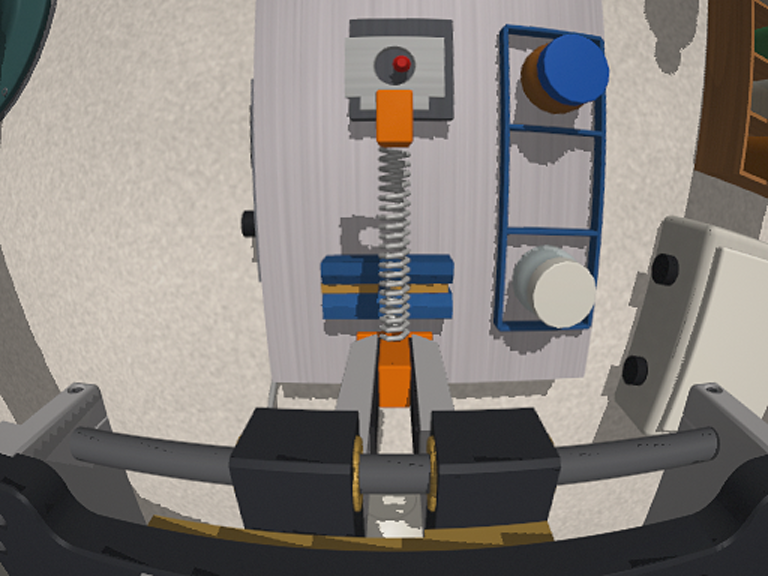

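The wrist view shows the rail's −y top edge at v≈318 (u 323 to 452), the brass floor at v≈289 and the red head at (402,63). The held spring points at the post with its eye at (394,66).

Run:
```python
from h import *
s=manip.get_state(); M=R.from_quat(s['orientation']).as_matrix()
for n,u,v,z in [('rail-yL',323,318,.088),('rail-yR',452,318,.088),('brassL',324,289,.080),('brassR',451,289,.080),('rail+yL base',322,256,.06),('rail+yR base',452,256,.06),('head',402,62,.0885),('pedNL',350,120,.068),('pedNR',453,120,.068),('shaker -y L',273,383,.06),('shaker-yR',583,378,.06),('eye held',395,66,.1989-.0397+.020),('rackL',497,328,.07),('jarA cap',563,293,.125)]:
    p=atz('w3',u/1.5,v/1.5,z,True); print(n,p.round(4),'tool mm',np.round(M.T@(p-s['tool_pos'])*1000,1))
```

```text
rail-yL [ 0.4973 -0.2578  0.088 ] tool mm [-22.9 -50.3 111. ]
rail-yR [ 0.5857 -0.2447  0.088 ] tool mm [-22.4  39.  110.9]
brassL [ 0.4949 -0.2394  0.08  ] tool mm [ -4.2 -50.1 119. ]
brassR [ 0.5826 -0.2264  0.08  ] tool mm [ -3.8  38.5 118.9]
rail+yL base [ 0.4883 -0.2207  0.06  ] tool mm [ 15.2 -53.9 139. ]
rail+yR base [ 0.5823 -0.2068  0.06  ] tool mm [ 15.5  41.1 138.9]
head [ 0.526  -0.0803  0.0885] tool mm [148.7   3.4 110.5]
pedNL [ 0.4965 -0.1213  0.068 ] tool mm [112.4 -31.6 131. ]
pedNR [ 0.5661 -0.1107  0.068 ] tool mm [113.   38.8 131. ]
shaker -y L [ 0.4575 -0.3317  0.06  ] tool mm [ -90.3 -100.2  139. ]
shaker-yR [ 0.7144 -0.2918  0.06  ] tool mm [-87.4 159.7 138.8]
eye held [ 0.525  -0.1042  0.1792] tool mm [125.3  -1.1  19.8]
rackL [ 0.6245 -0.2537  0.07  ] tool mm [-36.8  76.2 128.9]
jarA cap [ 0.6454 -0.2067  0.125 ] tool mm [  6.6 103.4  73.9]
```

Call:
{"name": "carry_out", "arguments": {"plan": [[-4,-8,5,0,0,0,0],[0,-8,10,0,0,0,0],[0,0,15,0,0,0,0],[0,0,15,0,0,0,0],[0,0,12,0,0,0,0],[0,0,8,0,0,0,0],[0,0,5,0,0,0,0],[0,0,3,0,0,0,0],[0,0,0,0,0,0,0],[0,0,0,0,0,0,0]]}}

```text
t: 7.8
tool_pos: [0.5298, -0.234, 0.1269]
orientation: [0.654, 0.756, 0.0, 0.0]
force: [0.0, 0.4, -1.2]
gripper_width: 0.0119
```

Run:
```python
from h import *
s=st(); snap('wrist','w4',(150,90,370,255),3.6)
```

```text
7.8 [ 0.5298 -0.234   0.1269] [6.541e-01 7.564e-01 0.000e+00 3.000e-04] [ 0.01  0.4  -1.15] 0.0119
```

View pics/w4.png

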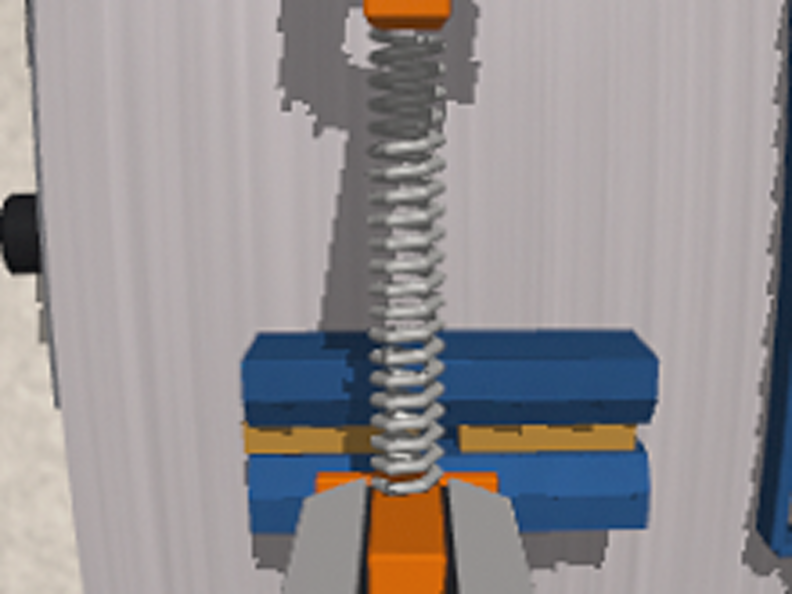

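The brass floor shows a gap from crop u≈419 to 460, next to the coil. I'll compute its tool position and still feel for it.

Run:
```python
from h import *
s=manip.get_state(); M=R.from_quat(s['orientation']).as_matrix()
for n,u,v,z in [('gapL',419,438,.08),('gapR',460,438,.08),('brassL',245,438,.08),('brassR',636,438,.08),('-yedgeL',250,530,.088),('-yedgeR',648,527,.088),('lip top +y edge L',245,380,.088)]:
    p=atz('w4',150+u/3.6,90+v/3.6,z,True); print(n,p.round(4),'tool mm',np.round(M.T@(p-s['tool_pos'])*1000,1))
```

```text
gapL [ 0.5318 -0.2332  0.08  ] tool mm [ 0.6  1.9 47. ]
gapR [ 0.5408 -0.2319  0.08  ] tool mm [ 0.5 11.1 47. ]
brassL [ 0.4931 -0.2389  0.08  ] tool mm [  0.5 -37.2  47. ]
brassR [ 0.5805 -0.2264  0.08  ] tool mm [ 0.3 51.1 47. ]
-yedgeL [ 0.4971 -0.2576  0.088 ] tool mm [-18.6 -35.9  39. ]
-yedgeR [ 0.5857 -0.2444  0.088 ] tool mm [-18.3  53.7  39.1]
lip top +y edge L [ 0.4927 -0.2229  0.088 ] tool mm [ 16.4 -35.3  39. ]
```

Call:
{"name": "carry_out", "arguments": {"plan": [[0,0,2,0,0,0,0],[0,0,1.5,0,0,0,0],[0,0,1,0,0,0,0],[0,0,0,0,0,0,0]]}}

```text
t: 8.18
tool_pos: [0.5296, -0.2338, 0.1219]
orientation: [0.654, 0.756, -0.0, -0.0]
force: [0.3, 0.1, -1.4]
gripper_width: 0.0118
```

Call:
{"name": "carry_out", "arguments": {"plan": [[0.8,0,0.5,0,0,0,0],[0,0,0.5,0,0,0,0],[0,0,0.5,0,0,0,0],[0,0,0,0,0,0,0]]}}

```text
t: 8.52
tool_pos: [0.5295, -0.233, 0.1204]
orientation: [0.654, 0.756, -0.0, 0.0]
force: [-0.1, -0.1, -1.3]
gripper_width: 0.0115
```

Call:
{"name": "carry_out", "arguments": {"plan": [[0,0,0.5,0,0,0,0],[0,0,0.3,0,0,0,0],[0,0,0,0,0,0,0]]}}

```text
t: 8.77
tool_pos: [0.5296, -0.2331, 0.1198]
orientation: [0.654, 0.756, -0.0, 0.0]
force: [0.3, -0.7, 1.0]
gripper_width: 0.0119
```

That's contact at about 2.3 N, at the expected floor height. I'll slide along the groove.

Call:
{"name": "carry_out", "arguments": {"plan": [[0,0.6,0.2,0,0,0,0],[0,0.6,0,0,0,0,0],[0,0.6,0,0,0,0,0],[0,0.6,0,0,0,0,0],[0,0.6,0,0,0,0,0],[0,0.6,0,0,0,0,0],[0,0,0,0,0,0,0]]}}

```text
t: 9.35
tool_pos: [0.5333, -0.2325, 0.1195]
orientation: [0.654, 0.757, 0.0, 0.0]
force: [0.7, 0.1, -0.3]
gripper_width: 0.0116
```

Call:
{"name": "carry_out", "arguments": {"plan": [[0,0.6,0,0,0,0,0],[0,0.6,0,0,0,0,0],[0,0.6,0,0,0,0,0],[0,0.5,0,0,0,0,0],[0,0.5,0,0,0,0,0],[0,0,0,0,0,0,0]]}}

```text
t: 9.85
tool_pos: [0.5359, -0.2321, 0.1195]
orientation: [0.654, 0.756, -0.0, 0.0]
force: [-0.6, -0.9, -0.8]
gripper_width: 0.0117
```

The contact force is gone, so the pin is over the hole. I'll lower gently.

Call:
{"name": "carry_out", "arguments": {"plan": [[0,0,0.5,0,0,0,0],[0,0,0.5,0,0,0,0],[0,0,0.5,0,0,0,0],[0,0,0,0,0,0,0]]}}

```text
t: 10.18
tool_pos: [0.5358, -0.2321, 0.1179]
orientation: [0.654, 0.756, -0.0, 0.0]
force: [0.8, -0.9, -1.0]
gripper_width: 0.0118
```

Call:
{"name": "carry_out", "arguments": {"plan": [[0,0,1,0,0,0,0],[0,0,1,0,0,0,0],[0,0,1,0,0,0,0],[0,0,1,0,0,0,0],[0,0,0,0,0,0,0]]}}

```text
t: 10.6
tool_pos: [0.5358, -0.2322, 0.1138]
orientation: [0.654, 0.756, -0.0, 0.0]
force: [0.8, -2.1, -2.2]
gripper_width: 0.0118
```

Call:
{"name": "carry_out", "arguments": {"plan": [[0,0,1,0,0,0,0],[0,0,1,0,0,0,0],[0,0,1,0,0,0,0],[0,0,1,0,0,0,0],[0,0,1,0,0,0,0],[0,0,1,0,0,0,0],[0,0,0,0,0,0,0]]}}

```text
t: 11.18
tool_pos: [0.5358, -0.2322, 0.1078]
orientation: [0.654, 0.756, -0.0, 0.0]
force: [0.3, -2.7, -2.1]
gripper_width: 0.012
```

Call:
{"name": "carry_out", "arguments": {"plan": [[-0.3,0,1,0,0,0,0],[0,0,1,0,0,0,0],[0,0,1,0,0,0,0],[0,0,1,0,0,0,0],[0,0,1,0,0,0,0],[0,0,1,0,0,0,0],[0,0,0.7,0,0,0,0],[0,0,0,0,0,0,0]]}}

```text
t: 11.85
tool_pos: [0.5358, -0.2323, 0.1011]
orientation: [0.654, 0.756, -0.0, -0.0]
force: [-0.7, -1.4, -1.7]
gripper_width: 0.0118
```

Call:
{"name": "carry_out", "arguments": {"plan": [[0,0,0.5,0,0,0,0],[0,0,0.5,0,0,0,0],[0,0,0.4,0,0,0,0],[0,0,0,0,0,0,0]]}}

```text
t: 12.18
tool_pos: [0.5359, -0.2324, 0.0999]
orientation: [0.654, 0.756, -0.0, 0.0]
force: [-0.8, -0.3, 0.1]
gripper_width: 0.0116
```

The pin is home at the expected height, 20 mm below the groove floor. Before letting go I'll turn the spring 4.7° about the pin to point it at the post.

Call:
{"name": "carry_out", "arguments": {"plan": [[0,0,0,0,0,0.02,0],[0,0,0,0,0,0.02,0],[0,0,0,0,0,0.02,0],[0,0,0,0,0,0.02,0],[0,0,0,0,0,0,0],[0,0,0,0,0,0,0.3],[0,0,0,0,0,0,0.3],[0,0,0,0,0,0,0.3],[0,0,0,0,0,0,0.3]]}}

```text
t: 12.93
tool_pos: [0.5359, -0.2324, 0.0999]
orientation: [0.684, 0.73, -0.0, 0.0]
force: [-0.2, 0.1, -0.1]
gripper_width: 0.028
```

Call:
{"name": "carry_out", "arguments": {"plan": [[0,0,-5,0,0,0,0.3],[0,0,-10,0,0,0,0.3],[0,0,-15,0,0,0,0.3],[0,0,-20,0,0,0,0.3],[0,0,-20,0,0,0,0.3],[0,0,-10,0,0,0,0.3],[0,0,0,0,0,0,0.3],[0,0,0,0,0,0,0.3]]}}

```text
t: 13.6
tool_pos: [0.536, -0.2323, 0.1801]
orientation: [0.684, 0.73, 0.0, 0.0]
force: [0.5, 0.4, -0.4]
gripper_width: 0.0282
```

Run:
```python
from h import *
s=st(); print(R.from_quat(s['orientation']).as_matrix().round(3)); snap('wrist','w5',(110,0,400,240),2.5)
```

```text
13.6 [ 0.536  -0.2323  0.1801] [6.837e-01 7.298e-01 3.000e-04 3.000e-04] [ 0.47  0.44 -0.42] 0.0282
[[-0.065  0.998  0.001]
 [ 0.998  0.065 -0.   ]
 [-0.     0.001 -1.   ]]
```

View pics/w5.png

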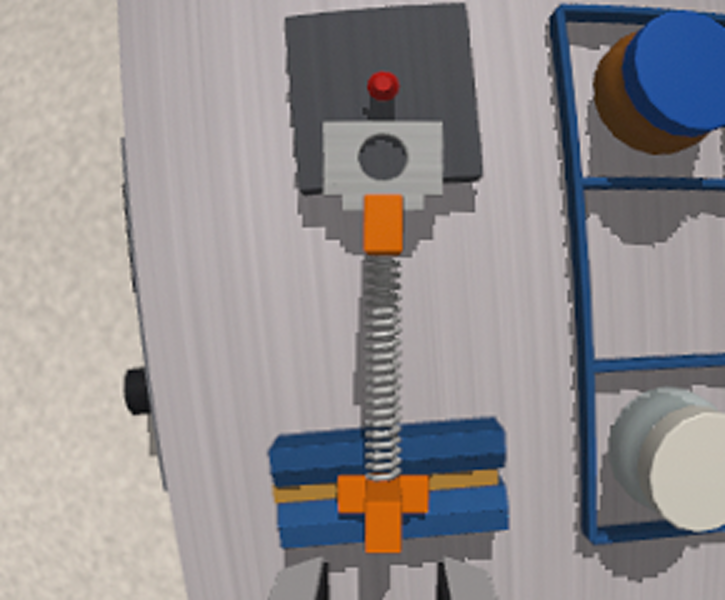

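The spring points straight at the post, with the eye at crop (383,157), the head at (383,86) and the near tab at (383,525). I'll measure the gap along the spring.

Run:
```python
from h import *
s=manip.get_state(); M=R.from_quat(s['orientation']).as_matrix()
for n,u,v,z in [('eye',383,157,.08),('head',383,87,.0875),('neck base',383,118,.076),('far tab top',384,223,.133),('near tab top',383,526,.133)]:
    p=atz('w5',110+u/2.5,v/2.5,z,True); print(n,p.round(4),'tool mm',np.round(M.T@(p-s['tool_pos'])*1000,1))
```

```text
eye [ 0.5276 -0.1073  0.08  ] tool mm [1.25e+02 1.00e-01 9.94e+01]
head [ 0.5259 -0.0819  0.0875] tool mm [1.505e+02 1.000e-01 9.190e+01]
neck base [ 0.5265 -0.0913  0.076 ] tool mm [1.410e+02 1.000e-01 1.034e+02]
far tab top [ 0.5296 -0.1362  0.133 ] tool mm [96.1  0.3 46.4]
near tab top [ 0.5355 -0.2309  0.133 ] tool mm [ 1.2 -0.1 46.4]
```

Call:
{"name": "carry_out", "arguments": {"plan": [[8,0,0,0,0,0,0.3],[16,0,0,0,0,0,0.3],[24,0,0,0,0,0,0.3],[24,0,5,0,0,0,0.3],[16,0,10,0,0,0,0.3],[8,0,15,0,0,0,0.3],[0,0,20,0,0,0,0.3],[0,0,15,0,0,0,0.3],[0,0,10,0,0,0,0.3],[0,0,5,0,0,0,0.3],[0,0,0,0,0,0,0.3]]}}

```text
t: 14.57
tool_pos: [0.529, -0.1364, 0.0988]
orientation: [0.684, 0.73, -0.001, -0.001]
force: [0.6, 0.2, -0.6]
gripper_width: 0.0285
```

Call:
{"name": "carry_out", "arguments": {"plan": [[0,0,0,0,0,0,0],[0,0,0,0,0,0,0],[0,0,0,0,0,0,0],[0,0,0,0,0,0,0],[0,0,0,0,0,0,0]]}}

```text
t: 14.98
tool_pos: [0.5301, -0.1368, 0.1006]
orientation: [0.684, 0.73, 0.0, 0.0]
force: [-0.2, -0.5, 6.5]
gripper_width: 0.0116
```

Call:
{"name": "carry_out", "arguments": {"plan": [[0,0,-1,0,0,0,0],[0,0,-2,0,0.01,0,0],[0,0,-2,0,0.01,0,0],[0,0,-2,0,0.01,0,0],[0,0,-2,0,0.01,0,0],[0,0,-2,0,0.01,0,0],[0,0,-2,0,0.01,0,0],[0,0,0,0,0,0,0]]}}

```text
t: 15.65
tool_pos: [0.5298, -0.1375, 0.1133]
orientation: [0.684, 0.729, 0.021, -0.022]
force: [-0.5, -0.3, -0.6]
gripper_width: 0.0116
```

Run:
```python
from h import *
s=st(); T=s['tool_pos'];M=R.from_quat(s['orientation']).as_matrix()
print('eye under',T+M@np.array([.029,0,.0237]), 'pin tip',T+M@np.array([-.096,0,.0397]))
```

```text
15.65 [ 0.5298 -0.1375  0.1133] [ 0.6838  0.7291  0.0209 -0.0219] [-0.47 -0.27 -0.61] 0.0116
eye under [ 0.52782947 -0.10720059  0.09140528] pin tip [ 0.53577411 -0.23074762  0.06786777]
```

Call:
{"name": "carry_out", "arguments": {"plan": [[1,0,0,0,0,0,0],[2.5,0,0.1,0,0,0,0],[3,0,0.1,0,0,0,0],[3,0,0.1,0,0,0,0],[3,0,0.1,0,0,0,0],[3,0,0.1,0,0,0,0],[3,0,0.1,0,0,0,0],[3,0,0.1,0,0,0,0],[2.5,0,0.1,0,0,0,0],[1.5,0,0,0,0,0,0],[0.5,0,0,0,0,0,0],[0,0,0,0,0,0,0]]}}

```text
t: 16.65
tool_pos: [0.528, -0.1114, 0.1137]
orientation: [0.684, 0.729, 0.02, -0.021]
force: [1.1, -8.1, -2.4]
gripper_width: 0.0119
```

Run:
```python
from h import *
s=st(); T=s['tool_pos'];M=R.from_quat(s['orientation']).as_matrix()
print('eye under',T+M@np.array([.029,0,.0237]))
snap('wrist','w6',(130,0,400,240),2.5)
```

```text
16.65 [ 0.528  -0.1114  0.1137] [ 0.6835  0.7293  0.0202 -0.0214] [ 1.11 -8.11 -2.39] 0.0119
eye under [ 0.52600697 -0.08112543  0.09171795]
```

View pics/w6.png

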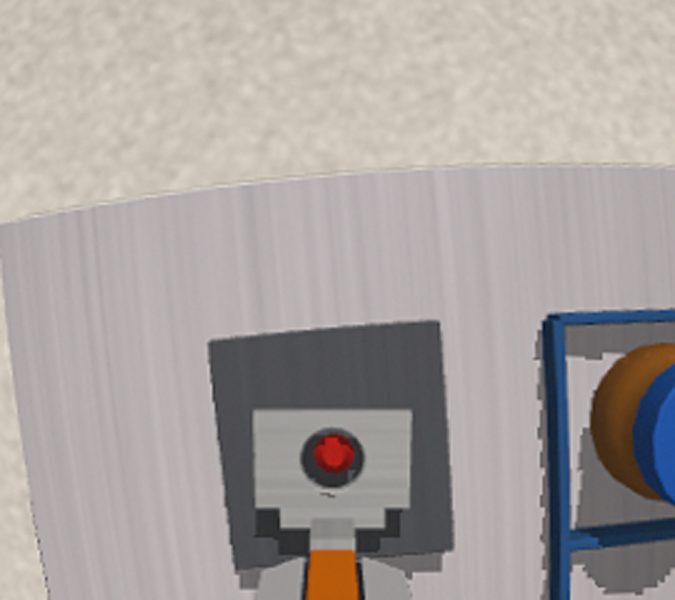

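The red head shows inside the eye, with the head at crop (334,454) and the eye at (333,459). The tension of 8.1 N matches a stretch of 26 to 27 mm.

Run:
```python
from h import *
for n,u,v,z in [('eye top',333,459,.0957),('head tip',335,452,.0895),('head mid',334,454,.0875)]:
    p=atz('w6',130+u/2.5,v/2.5,z,True); print(n,p.round(4))
```

```text
eye top [ 0.5254 -0.08    0.0957]
head tip [ 0.5259 -0.0791  0.0895]
head mid [ 0.5257 -0.0801  0.0875]
```

Call:
{"name": "carry_out", "arguments": {"plan": [[0.4,0,1,0,0,0,0],[0,0,1.5,0,0,0,0],[0,0,1.5,0,0,0,0],[0,0,1.5,0,0,0,0],[0,0,1,0,0,0,0],[0,0,0,0,0,0,0]]}}

```text
t: 17.2
tool_pos: [0.5282, -0.1109, 0.1074]
orientation: [0.684, 0.729, 0.02, -0.021]
force: [0.7, -7.1, 2.4]
gripper_width: 0.0118
```

Call:
{"name": "carry_out", "arguments": {"plan": [[0.2,0,1.2,0,-0.01,0,0],[0.2,0,1.2,0,-0.01,0,0],[0.2,0,1.2,0,-0.01,0,0],[0.2,0,1.2,0,-0.01,0,0],[0.2,0,1.2,0,-0.01,0,0],[0.2,0,0.8,0,-0.008,0,0],[0,0,0,0,0,0,0]]}}

```text
t: 17.78
tool_pos: [0.5283, -0.1095, 0.1013]
orientation: [0.684, 0.73, 0.001, 0.0]
force: [-2.5, -9.2, 10.6]
gripper_width: 0.0115
```

Run:
```python
from h import *
s=st(); T=s['tool_pos'];M=R.from_quat(s['orientation']).as_matrix()
print('eye under',T+M@np.array([.029,0,.0237]),M[2].round(3))
```

```text
17.7833 [ 0.5283 -0.1095  0.1013] [6.838e-01 7.296e-01 5.000e-04 4.000e-04] [-2.47 -9.23 10.61] 0.0115
eye under [ 0.52645577 -0.0805552   0.07761111] [ 0.     0.001 -1.   ]
```

Call:
{"name": "carry_out", "arguments": {"plan": [[-0.5,0,0.3,0,0,0,0],[-1,0,0.2,0,0,0,0],[-1,0,0,0,0,0,0],[-1,0,0,0,0,0,0],[-0.5,0,0,0,0,0,0],[0,0,0,0,0,0,0]]}}

```text
t: 18.28
tool_pos: [0.529, -0.1121, 0.101]
orientation: [0.684, 0.73, 0.002, -0.0]
force: [-2.1, 0.5, 17.2]
gripper_width: 0.0115
```

The neck now carries the tension, since the pull on the tool fell to about 0. I'll release, rise, and move back over the near tab.

Call:
{"name": "carry_out", "arguments": {"plan": [[0,0,0,0,0,0,0.3],[0,0,0,0,0,0,0.3],[0,0,0,0,0,0,0.3],[0,0,-8,0,0,0,0.3],[0,0,-16,0,0,0,0.3],[0,0,-20,0,0,0,0.3],[0,0,-20,0,0,0,0.3],[0,0,-12,0,0,0,0.3],[0,0,-4,0,0,0,0.3],[0,0,0,0,0,0,0.3]]}}

```text
t: 19.12
tool_pos: [0.5284, -0.1128, 0.1806]
orientation: [0.684, 0.73, 0.001, -0.0]
force: [-0.5, -0.6, 0.2]
gripper_width: 0.0281
```

Call:
{"name": "carry_out", "arguments": {"plan": [[-10,0,0,0,0,0,0],[-20,0,0,0,0,0,0],[-25,0,0,0,0,0,0],[-25,0,0,0,0,0,0],[-20,0,0,0,0,0,0],[-10,0,0,0,0,0,0],[-10,0,0,0,0,0,0],[0,0,0,0,0,0,0],[0,0,0,0,0,0,0]]}}

```text
t: 19.87
tool_pos: [0.5357, -0.2323, 0.1792]
orientation: [0.684, 0.73, 0.001, -0.001]
force: [-0.1, 0.0, -0.3]
gripper_width: 0.0007
```

Run:
```python
from h import *
s=st(); T=s['tool_pos'];M=R.from_quat(s['orientation']).as_matrix()
print(M.T@(np.array([.5359,-.2324,.12])-T)*1000)
snap('wrist','w7',(110,0,400,240),2.5)
```

```text
19.8667 [ 0.5357 -0.2323  0.1792] [ 6.838e-01  7.297e-01  5.000e-04 -1.100e-03] [-0.14  0.03 -0.32] 0.0007
[-0.27440113  0.18960732 59.17825331]
```

View pics/w7.png

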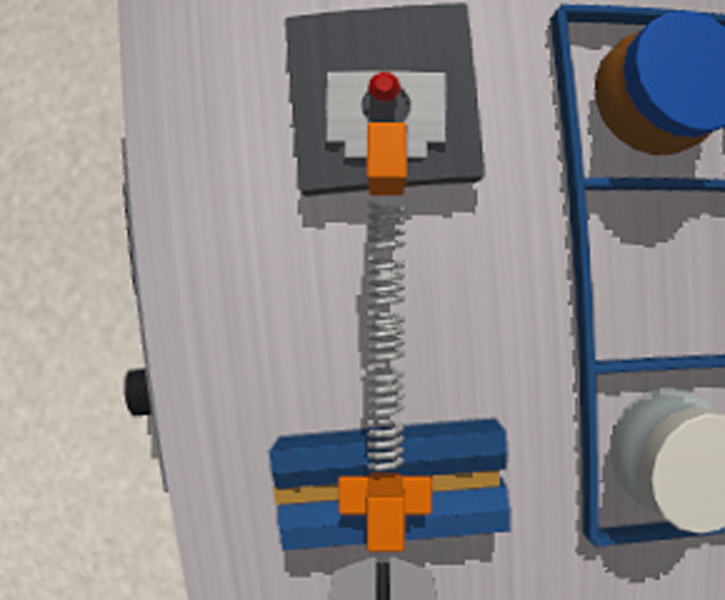

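The eye is on the post with the plate under the head. Next I'll press the near tab with shut fingers; its top should be at z = 0.133 when the pin is home.

Call:
{"name": "carry_out", "arguments": {"plan": [[1,0,5,0,0,0,0],[0,0,10,0,0,0,0],[0,0,10,0,0,0,0],[0,0,6,0,0,0,0],[0,0,3,0,0,0,0],[0,0,2,0,0,0,0],[0,0,1,0,0,0,0],[0,0,0,0,0,0,0]]}}

```text
t: 20.58
tool_pos: [0.5359, -0.2316, 0.1426]
orientation: [0.684, 0.73, 0.001, -0.001]
force: [0.0, 0.1, 0.1]
gripper_width: 0.0002
```

Call:
{"name": "carry_out", "arguments": {"plan": [[0,0,1,0,0,0,0],[0,0,1,0,0,0,0],[0,0,1,0,0,0,0],[0,0,0,0,0,0,0]]}}

```text
t: 20.92
tool_pos: [0.5358, -0.2315, 0.1396]
orientation: [0.684, 0.73, 0.001, -0.001]
force: [-0.2, 0.1, -0.5]
gripper_width: 0.0001
```

Call:
{"name": "carry_out", "arguments": {"plan": [[0,0,1,0,0,0,0],[0,0,1,0,0,0,0],[0,0,1,0,0,0,0],[0,0,0,0,0,0,0]]}}

```text
t: 21.25
tool_pos: [0.5359, -0.2318, 0.1367]
orientation: [0.684, 0.73, 0.001, -0.0]
force: [0.2, -1.4, 2.0]
gripper_width: 0.0005
```

Contact came at about 0.137, so the pin is roughly 4 mm up. I'll keep pressing.

Call:
{"name": "carry_out", "arguments": {"plan": [[0,0,0.5,0,0,0,0],[0,0,0.5,0,0,0,0],[0,0,0.5,0,0,0,0],[0,0,0,0,0,0,0]]}}

```text
t: 21.58
tool_pos: [0.536, -0.232, 0.1354]
orientation: [0.684, 0.73, 0.001, -0.0]
force: [0.5, -2.8, 3.4]
gripper_width: 0.0004
```

Call:
{"name": "carry_out", "arguments": {"plan": [[0,0,0.5,0,0,0,0],[0,0,0.5,0,0,0,0],[0,0,0.5,0,0,0,0],[0,0,0,0,0,0,0]]}}

```text
t: 21.92
tool_pos: [0.5362, -0.2323, 0.1341]
orientation: [0.684, 0.73, 0.001, 0.0]
force: [2.1, -4.1, 6.0]
gripper_width: 0.0008
```

Call:
{"name": "carry_out", "arguments": {"plan": [[0,0,0.5,0,0,0,0],[0,0,0.5,0,0,0,0],[0,0,0,0,0,0,0]]}}

```text
t: 22.17
tool_pos: [0.5363, -0.2325, 0.1332]
orientation: [0.684, 0.73, 0.001, 0.0]
force: [0.9, -4.7, 6.1]
gripper_width: 0.0003
```

Call:
{"name": "carry_out", "arguments": {"plan": [[0,0,0.5,0,0,0,0],[0,0,0.5,0,0,0,0],[0,0,0,0,0,0,0]]}}

```text
t: 22.42
tool_pos: [0.5366, -0.2327, 0.1327]
orientation: [0.684, 0.73, 0.001, 0.001]
force: [1.5, -5.4, 10.7]
gripper_width: 0.0005
```

Call:
{"name": "carry_out", "arguments": {"plan": [[0,0,0.5,0,0,0,0],[0,0,0.5,0,0,0,0],[0,0,0,0,0,0,0],[0,0,0,0,0,0,0]]}}

```text
t: 22.75
tool_pos: [0.5369, -0.233, 0.1322]
orientation: [0.684, 0.729, 0.001, 0.001]
force: [-0.7, -4.6, 17.9]
gripper_width: 0.0005
```

It has come to a stiff stop at the home height. I'll lift off and touch again to check that it stays down.

Call:
{"name": "carry_out", "arguments": {"plan": [[0,0,-2,0,0,0,0],[0,0,-5,0,0,0,0],[0,0,0,0,0,0,0],[0,0,3,0,0,0,0],[0,0,1,0,0,0,0],[0,0,0,0,0,0,0],[0,0,0,0,0,0,0]]}}

```text
t: 23.33
tool_pos: [0.5356, -0.2314, 0.1333]
orientation: [0.684, 0.73, 0.001, -0.001]
force: [-0.3, 1.0, 0.3]
gripper_width: 0.0005
```

Call:
{"name": "carry_out", "arguments": {"plan": [[0,0,1,0,0,0,0],[0,0,0.5,0,0,0,0],[0,0,0,0,0,0,0]]}}

```text
t: 23.58
tool_pos: [0.5362, -0.2317, 0.1326]
orientation: [0.684, 0.73, 0.001, -0.0]
force: [-0.6, 0.3, 6.0]
gripper_width: 0.0004
```

Call:
{"name": "carry_out", "arguments": {"plan": [[0,0,0.5,0,0,0,0],[0,0,0.5,0,0,0,0],[0,0,0,0,0,0,0]]}}

```text
t: 23.83
tool_pos: [0.5366, -0.232, 0.1322]
orientation: [0.684, 0.73, 0.001, 0.0]
force: [-0.9, 1.0, 13.2]
gripper_width: 0.0002
```

No contact at 0.1333 and a stiff stop just below it, so the pin stays home. I'll back off and take a last look.

Call:
{"name": "carry_out", "arguments": {"plan": [[0,0,-4,0,0,0,0],[0,0,-10,0,0,0,0],[0,0,-20,0,0,0,0],[0,0,-25,0,0,0,0],[0,0,-25,0,0,0,0],[-10,0,-20,0,0,0,0],[-20,0,-10,0,0,0,0],[-20,0,0,0,0,0,0],[-10,0,0,0,0,0,0],[0,0,0,0,0,0,0]]}}

```text
t: 24.67
tool_pos: [0.539, -0.2937, 0.2452]
orientation: [0.685, 0.729, 0.0, -0.001]
force: [0.2, -0.6, -0.3]
gripper_width: 0.0008
```

Run:
```python
from h import *
st(); a=snap('wrist','w8'); b=snap('side','d8'); c=snap('scene','s8')
r=lambda im,x0,y0,x1,y1,w,h:cv2.resize(im['img'][y0:y1,x0:x1,::-1],(w,h),interpolation=cv2.INTER_CUBIC)
top=r(a,100,20,400,220,792,300)
bot=np.hstack([r(b,220,200,340,290,396,297),r(c,140,150,250,232,396,297)])
cv2.imwrite('pics/f8.png',np.vstack([top,bot]))
```

```text
24.6667 [ 0.539  -0.2937  0.2452] [ 6.848e-01  7.288e-01  2.000e-04 -6.000e-04] [ 0.16 -0.59 -0.29] 0.0008
```

View pics/f8.png

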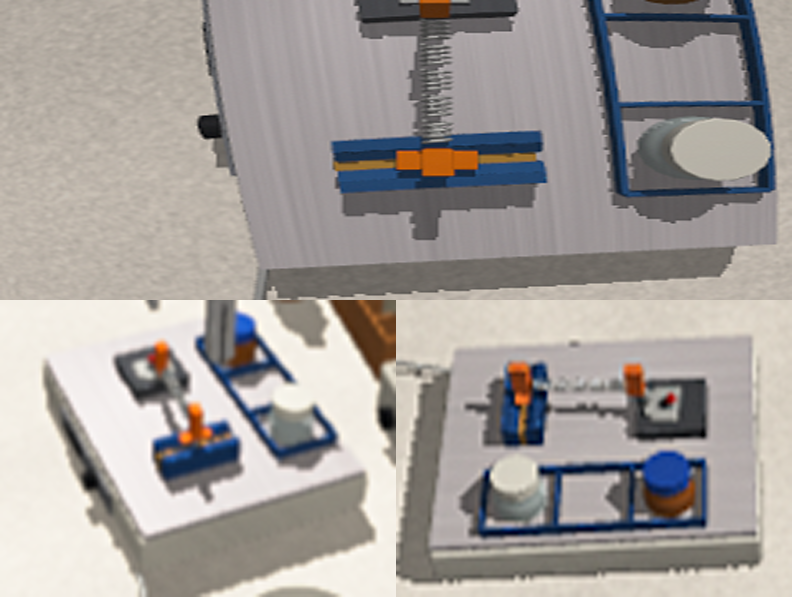

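The spring lies between the rail and the post, the red head shows on top of the eye plate, and the jars haven't moved. I'll also check the far end's height by a light touch on the far tab (expected 0.133).

Call:
{"name": "carry_out", "arguments": {"plan": [[15,0,0,0,0,0,0],[30,0,0,0,0,0,0],[35,0,0,0,0,0,0],[35,0,0,0,0,0,0],[34,0,0,0,0,0,0],[20,0,10,0,0,0,0],[10,0,25,0,0,0,0],[0,0,30,0,0,0,0],[0,0,22,0,0,0,0],[0,0,12,0,0,0,0],[0,0,6,0,0,0,0],[0,0,0,0,0,0,0]]}}

```text
t: 25.82
tool_pos: [0.5277, -0.1124, 0.1399]
orientation: [0.684, 0.73, 0.0, -0.001]
force: [0.2, -0.0, 0.3]
gripper_width: 0.0003
```

Call:
{"name": "carry_out", "arguments": {"plan": [[0,0,2,0,0,0,0],[0,0,1.5,0,0,0,0],[0,0,1,0,0,0,0],[0,0,0,0,0,0,0]]}}

```text
t: 26.15
tool_pos: [0.5283, -0.1129, 0.1364]
orientation: [0.684, 0.73, 0.001, -0.0]
force: [-0.1, -0.5, 0.9]
gripper_width: 0.0005
```

Call:
{"name": "carry_out", "arguments": {"plan": [[0,0,1,0,0,0,0],[0,0,0.5,0,0,0,0],[0,0,0,0,0,0,0]]}}

```text
t: 26.4
tool_pos: [0.5281, -0.1128, 0.1345]
orientation: [0.684, 0.73, 0.001, -0.001]
force: [0.0, 0.2, -0.4]
gripper_width: 0.0004
```

Call:
{"name": "carry_out", "arguments": {"plan": [[0,0,0.5,0,0,0,0],[0,0,0.5,0,0,0,0],[0,0,0.5,0,0,0,0],[0,0,0,0,0,0,0]]}}

```text
t: 26.73
tool_pos: [0.5283, -0.1129, 0.1332]
orientation: [0.684, 0.73, 0.001, -0.001]
force: [-1.0, 0.7, 5.0]
gripper_width: 0.0008
```

The far end touches at about 0.133, so the plate is down on the pedestal under the head. I'll retreat and hand in.

Call:
{"name": "carry_out", "arguments": {"plan": [[0,0,-4,0,0,0,0],[0,0,-12,0,0,0,0],[0,0,-22,0,0,0,0],[0,0,-30,0,0,0,0],[0,0,-30,0,0,0,0],[0,0,-15,0,0,0,0],[0,0,0,0,0,0,0],[0,0,0,0,0,0,0]]}}

```text
t: 27.4
tool_pos: [0.5284, -0.113, 0.247]
orientation: [0.684, 0.73, 0.001, -0.0]
force: [-0.9, -0.6, 0.1]
gripper_width: 0.0003
```

Run:
```python
from h import *
st(); print(manip.finish_job())
```

```text
27.4 [ 0.5284 -0.113   0.247 ] [ 6.837e-01  7.298e-01  1.300e-03 -1.000e-04] [-0.87 -0.56  0.07] 0.0003
the job is handed in; nothing more can be done
None
```

The spring is mounted: its pin is fully down in the rail's hidden hole and its eye plate sits under the post's red head. I handed the job in at 27.4 s with the robot clear of everything.

- **Pin in the hole:** I felt along the groove with about 2 N. A picture had also shown a 9 mm gap in the brass, so I knew roughly where to feel.
- **Stretch:** I stretched the spring to about 152 mm (about 8 N of pull) to get the eye over the post, well under the 170 mm limit.
- **Pin home again:** The first touch on the near tab found the pin about 4 mm up, as the task warned, so I pressed it home with up to 18 N. After letting go, a second touch met a stiff stop at 0.133 m, the expected height.
- **Eye plate:** A touch on the far tab stopped at about 0.133 m, so the plate is down on the pedestal under the head.
- **Other things:** In the last pictures the jars and rack looked unmoved. I didn't look again at the flask, beaker and other bench items, but the arm was never near enough to touch them.

None of the final checks failed or disagreed.

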